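# Park the castor caddy between the clutter

### The arm

A 6-joint arm with a two-finger parallel gripper is mounted at the origin on a cart in front of the work surface, level with it; the furniture and walls round the work are solid. World frame = base frame: x ahead of the robot, y to its left, z up, the work surface at z = 0. Lengths are in m, angles in rad, forces in N, time in s.
With the tool pointing down it reaches from about 0.25 to 0.775 m from the base axis. Payload 4 kg.
Tool frame: the origin (TCP) lies midway between the tips of the shut fingers; the grasp point (between the pads) lies 19 mm behind it (bot.grasp_offset is the distance from the TCP to the grasp point, in m); x points along the fingers, y is the direction in which the jaws open and shut, and the axes are right-handed (so a half turn about x gives the same grasp; the last joint's range is limited). The gripper opens to 85 mm and grips with 20 to 120 N. Pads are 22 mm wide; open, the fingers measure 114 mm over their backs; the gripper's body (76 mm by 85 mm) begins 54 mm behind the grasp point. The pads swing forward as they close: fully open they stand 13 mm farther back than shut.
Start: joints at [-1.4, 0.087, 1.371, -0, 1.684, -0.103], TCP at [0.149, -0.53, 0.231] pointing down, gripper open.
Joint ranges: [-3.1, 3.1], [-0.76, 2.03], [0.27, 2.55], [-1.08, 4.22], [0.17, 2.65], [-2.57, 2.57]. Speed limits (rad/s): [2.79, 2.79, 3.14, 3.14, 3.14, 3.14].

### API

Orientations are given as a unit quaternion [x, y, z, w].
In Python, from bench import bot, vision, ticket gives the robot as it stands. The module is installed in compiled form; this text tells all that it offers.
- The arm moves only by the tool carry_out, never from a script. Its argument "moves" is a list of rows, each a list of 5 numbers: the shift along the tool's x, y, z in cm, then the turn about the tool's x in degrees, then the closure, from -1 (fully open) to 1 (shut). In form: [[dx, dy, dz, roll, hand], ...]. A call has 1 to 5 rows; each row shifts and turns the pose as measured when the row begins, along the tool's axes as they then stand; what a row does not reach is not made up. A row lasts 1/8 s, in which the tool goes at most 62.5 mm and 10.7 degrees, less where a joint would pass 70% of its speed; a pose out of reach is approached as far as the arm can. A call with a gripper value outside its range is refused whole. The fingers move at their own pace and stop on an object; "grip_force" is the grip in N (left out, the last holds). Time passes only in rows, so rows that do not move let the fingers close. It gives the time, the measured TCP pose, the force and the opening at its end, in the units of the state.
- bot.read_state(): the state, without advancing time (a new reading comes with each control period).
- vision.read_camera(name): name is "scene" or "top" or "wrist"; returns a dict with "img" (400x640x3 uint8, red, green, blue), "fx", "fy", "cx", "cy" (pixels), "xyz" and "orientation" of the camera in the world. Camera axes: x right, y up, looking along -z (the intrinsics and any distortion apply to the point x, -y, -z); pixel columns grow to the right and rows downward; lengths in m; the calibration is good to about 2 mm. A picture is of the moment at which its call begins. There is no depth.
- ticket.finish_job(): hands the job in, once; it reports no verdict.
The state is a dict: "clock": time; "joint_pos": joint angles; "qd": joint speeds; "joint_efforts": joint torques, N m; "position": TCP position; "eef_rot": TCP orientation; "ft_force": force on the tool from outside, world axes, zero at the start; "moment": the same for the moment, N m; "finger_gap": finger opening in m.
Only numpy, scipy, OpenCV 4.12 (cv2) and the standard library are available. Lean on these libraries where they do the work, as an engineer would, in place of code of your own. Each camera call takes 0.05 s, during which the arm holds its last target. There are 200 camera calls.

### The job

Roll the loaded caddy across the worktop by pushing it, all its wheels staying down: let its swivel castors swing round until all four trail straight behind their pivots, then steer it nose first between the pasta jar and the large tin and park it inside its taped outline, nose at the stop line end, square with the tape and with the castors still trailing straight. Push gently: the tin and the salt shaker must stay standing on it, and none of the things standing about may be shifted. Leave it standing still and let go.

Things in the scene. Friction and masses are not known exactly. Their poses are not given: they have to be found in the camera images.
- caddy: Wooden tray on 4 swivel castors, 0.8 kg laden, 170 (x) x 130 (y) mm; origin at worktop level under its middle, +x to its nose. Deck 30-38 mm up; rim to 60 mm; at the rear (outer face x = -85 mm) a flat push board 8 mm thick, full width, 100 mm high. Rolls on about 1 N, stops a few mm after a slow push. Castors swivel without stops, start pointing anywhere, stay within the outline.
- tin: Small food tin, 57 mm across and 72 mm high, 0.18 kg, standing loose on the caddy's deck near its middle; origin at the centre of its underside.
- salt_mill: Salt shaker, 44 mm across and 90 mm high, 0.1 kg, standing loose on the caddy's deck near its nose (top about 128 mm above the worktop); origin at the centre of its underside.
- mark: Parking place: flat dark tape (0.6 mm, no obstacle) round a 200 (x) x 160 (y) mm rectangle; origin at its centre on the worktop. +x points at the end closed by one tape right across (stop line, where the nose goes); the entry end has only two L-shaped corners.
- jar: Jar of pasta, 81 mm across and 163 mm high, 0.8 kg, loose bystander; origin at the centre of its underside. It and the big tin stand on either side of the way, about 305 mm apart between centres (across the way); the caddy passes between them. Everything unlisted (kitchen roll, bottles, pot, onion) is fixed and clear of the way, behind or beside it.
- big_tin: Large food tin, 75 mm across and 110 mm high, 0.5 kg, loose bystander; origin at the centre of its underside. Forms a gateway with the jar; which of the two stands nearer to the robot varies.
- glass: Small waisted drinking glass, 62 mm across and 86 mm high, 0.07 kg, loose bystander beside the parking place, about 150 mm from its centre line; origin at the centre of its underside.
- flat_tin: Small food tin, 57 mm across and 72 mm high, 0.18 kg, loose bystander on the worktop on the other side of the parking place, about 150 mm from its centre line; the glass and it may be swapped. Origin at the centre of its underside.
- trail0 (a point): Centre of the front left castor's black wheel, 22 mm across. It stays 14 mm from the castor's upright pivot, which is at x = 55, y = 36 mm in the caddy's frame; trailing straight it is at x = 41, y = 36 mm. At the start it points anywhere.
- trail1 (a point): Centre of the front right castor's black wheel, 22 mm across. It stays 14 mm from the castor's upright pivot, which is at x = 55, y = -36 mm in the caddy's frame; trailing straight it is at x = 41, y = -36 mm. At the start it points anywhere.
- trail2 (a point): Centre of the rear left castor's black wheel, 22 mm across. It stays 14 mm from the castor's upright pivot, which is at x = -55, y = 36 mm in the caddy's frame; trailing straight it is at x = -69, y = 36 mm. At the start it points anywhere.
- trail3 (a point): Centre of the rear right castor's black wheel, 22 mm across. It stays 14 mm from the castor's upright pivot, which is at x = -55, y = -36 mm in the caddy's frame; trailing straight it is at x = -69, y = -36 mm. At the start it points anywhere.
Mind the look-alikes: they are no part of the job. Leave any green look-alike of the caddy alone. What is shaped like the tin but purple is not meant.

How it is judged:
On the way:
1. the caddy has been rolled at least 60 mm and all four castors trail straight (within about 25 degrees) (distance of caddy from where it was at the start of the episode above 0.06 m and x of each of trail0, trail1 in the frame of caddy below 0.04232 m and x of each of trail2, trail3 in the frame of caddy below -0.06768 m), for 0.1 s.
At the end, for the whole second after the job is handed in: The caddy stands still on its wheels, centre within 22 mm and length within 0.15 rad of the outline's, nose to the stop line, all castors trailing straight (within 25 degrees), the tin and shaker upright on its deck; jar, large tin, glass and other small tin upright where they were (horizontal distance between caddy and mark below 0.022 m and angle between the x axis of caddy and the x axis of mark, either way round below 0.15 rad and x of trail0 in the frame of mark above 0 m and height (world z) of caddy below 0.004 m and angle between caddy's own z axis and vertical below 0.05 rad and linear speed of caddy below 0.01 m/s and angular speed of caddy below 0.1 rad/s and x of each of trail0, trail1 in the frame of caddy below 0.04232 m and x of each of trail2, trail3 in the frame of caddy below -0.06768 m and angle between each of tin, salt_mill's own z axis and vertical below 0.2 rad and z of tin in the frame of caddy between 0.03 and 0.05 m and z of salt_mill in the frame of caddy between 0.03 and 0.05 m and angle between each of jar, big_tin, glass, flat_tin's own z axis and vertical below 0.1 rad); the robot touches nothing.
It fails at once if the caddy is lifted off its wheels (8 mm) or tilted (0.15 rad) (height (world z) of caddy above 0.008 m or angle between caddy's own z axis and vertical above 0.15 rad).
It fails at once if the tin or the shaker on the caddy tips over (0.5 rad) (angle between any of tin, salt_mill's own z axis and vertical above 0.5 rad).
It fails at once if a bystander (jar, large tin, glass, other small tin) is shifted by more than 15 mm (distance of any of jar, big_tin, glass, flat_tin from where it was at the start of the episode above 0.015 m).
It also fails if it takes over 72 s, if anything falls off the work surface, if the arm or the gripper's body presses on something with over 40 N, if the wrist force passes 120 N, or if a joint passes its speed limit or range.

## Working session

There is one attempt and no reset: what is moved stays moved. The work goes in short steps, Python scripts to look and compute and a tool call to move; the robot and the scene stay as the last step left them, time stands still between calls to the robot, and variables do not carry over. Pictures are saved under pics/ and viewed, about 8 in all and at most 12, crops included, and the job is handed in when it is done.

Besides the shell and the picture viewer there is one more tool, called as name(argument=value, ...) on one line, values as JSON. carry_out: Moves the arm, as the interface text tells. Its arguments: {"type":"object","properties":{"moves":{"type":"array"},"grip_force":{"type":"number"}},"required":["moves"]}

```bash
mkdir -p pics
python3 - <<'E'
from bench import bot, vision
import cv2
s=bot.read_state(); print(s['clock'],s['position'],s['eef_rot'])
for n in ('top','scene'):
    c=vision.read_camera(n); cv2.imwrite(f'pics/{n}0.png',c['img'][:,:,::-1]); print({k:v for k,v in c.items() if k!='img'})
E
```

```text
0.0 [ 0.14862349 -0.52900078  0.23011483] [-0.70046926 -0.09730565  0.7005108  -0.09570293]
{'fx': 434.0679619514438, 'fy': 434.0679619514438, 'cx': 323.77022519280933, 'cy': 203.04856719795407, 'xyz': array([ 0.38130605, -0.08250953,  1.47666164]), 'orientation': array([ 0.03442978, -0.02844351, -0.70601498,  0.70678739])}
{'fx': 426.46180039003036, 'fy': 426.46180039003036, 'cx': 316.942110684697, 'cy': 201.23890379137026, 'xyz': array([-0.10890143,  0.59237679,  1.05995307]), 'orientation': array([-0.12556099,  0.33392453,  0.86504672, -0.35273647])}
```

View pics/top0.png

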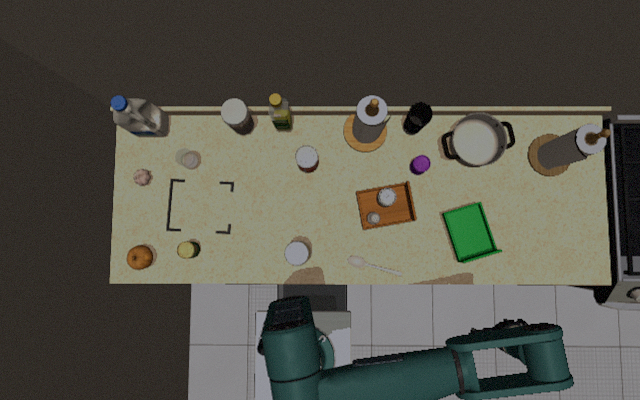

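View pics/scene0.png

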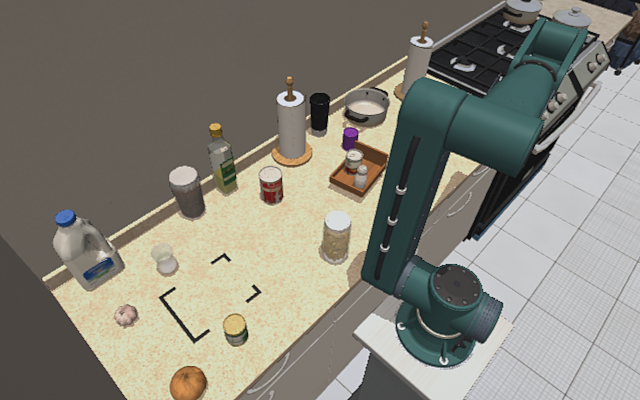

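Top view (left = +y, up = +x): the orange-brown caddy is at (387,205), push board on the right at (412,203), shaker at (373,218) near the nose, which points left. The mark is at (201,207) with its stop line at left (170,205). Jar (297,253), big tin (307,158), glass (190,159), flat tin (188,250).

Look-alikes: the green tray (470,232) for the caddy, the purple tin (420,164) for the tin. Neither is touched.

```bash
cat > h.py <<'E'
import numpy as np, cv2
from scipy.spatial.transform import Rotation as R
from bench import bot, vision
def ray(c,uv,z):
    """world points where pixels uv meet the plane(s) z"""
    uv=np.atleast_2d(uv).astype(float)
    d=np.c_[(uv[:,0]-c['cx'])/c['fx'],-(uv[:,1]-c['cy'])/c['fy'],-np.ones(len(uv))]
    d=R.from_quat(c['orientation']).apply(d); p=np.asarray(c['xyz'])
    return p+d*((z-p[2])/d[:,2])[:,None]
def proj(c,P):
    q=R.from_quat(c['orientation']).inv().apply(np.atleast_2d(P)-c['xyz'])
    return np.c_[c['cx']-c['fx']*q[:,0]/q[:,2],c['cy']+c['fy']*q[:,1]/q[:,2]]
def big(m):
    n,l,s,_=cv2.connectedComponentsWithStats(m.astype(np.uint8)); return l==1+np.argmax(s[1:,4])
def caddy_mask(c):
    h=cv2.cvtColor(c['img'],cv2.COLOR_RGB2HSV).astype(int)
    m=(h[...,0]>=4)&(h[...,0]<=17)&(h[...,1]>150)&(h[...,2]>50)
    m[:, :130]=False
    return big(cv2.morphologyEx(m.astype(np.uint8),cv2.MORPH_CLOSE,np.ones((3,3))))
def tape_mask(c):
    g=c['img'].max(2)<70
    return g
E
python3 - <<'E'
from h import *
c=vision.read_camera('top'); im=c['img']
m=caddy_mask(c)
ct=max(cv2.findContours(m.astype(np.uint8),0,2)[0],key=cv2.contourArea)
r=cv2.minAreaRect(ct); print('caddy px',r,m.sum(), ct.reshape(-1,2).min(0),ct.reshape(-1,2).max(0))
print('rim corners',ray(c,cv2.boxPoints(r),.06).round(3)[:,:2])
t=tape_mask(c); t[:175]=0;t[237:]=0;t[:,:160]=0;t[:,240:]=0
ys,xs=np.nonzero(t); P=ray(c,np.c_[xs,ys],0)[:,:2]
rr=cv2.minAreaRect(P.astype(np.float32)); print('mark',rr,cv2.boxPoints(rr).round(3))
for n,uv,z in (('jar',(297,252),.163),('bigtin',(307,156),.11),('glass',(191,159),.086),('flat',(188,249),.072),('tin',(387,197),.11),('shaker',(373,217),.128)): print(n,ray(c,uv,z).round(3))
big_=cv2.resize(im[140:280,150:450],None,fx=2.6,fy=2.6,interpolation=2)
s=vision.read_camera('scene'); b2=cv2.resize(s['img'][130:210,310:400],None,fx=3,fy=3,interpolation=2)
out=np.zeros((610,780,3),np.uint8); out[:364]=big_[:364,:780]; out[368:608,:270]=b2
b3=cv2.resize(im[170:240,345:430],None,fx=3.4,fy=3.4,interpolation=2); out[368:368+238,300:300+289]=b3
cv2.imwrite('pics/a.png',out[:600,:,::-1])
E
```

```text
caddy px ((385.5577087402344, 205.28846740722656), (39.22322082519531, 53.93193054199219), 78.69007110595703) 1541 [356 181] [415 228]
rim corners [[ 0.546 -0.174]
 [ 0.581 -0.348]
 [ 0.455 -0.371]
 [ 0.42  -0.198]]
mark ((0.5031211972236633, 0.3539034128189087), (0.21655887365341187, 0.17676874995231628), 86.98452758789062) [[0.409 0.25 ]
 [0.586 0.241]
 [0.597 0.457]
 [0.421 0.467]]
jar [[0.35  0.009 0.163]]
bigtin [[ 0.654 -0.017  0.11 ]]
glass [[0.649 0.362 0.086]]
flat [[0.357 0.367 0.072]]
tin [[ 0.523 -0.271  0.11 ]]
shaker [[ 0.458 -0.224  0.128]]
```

View pics/a.png

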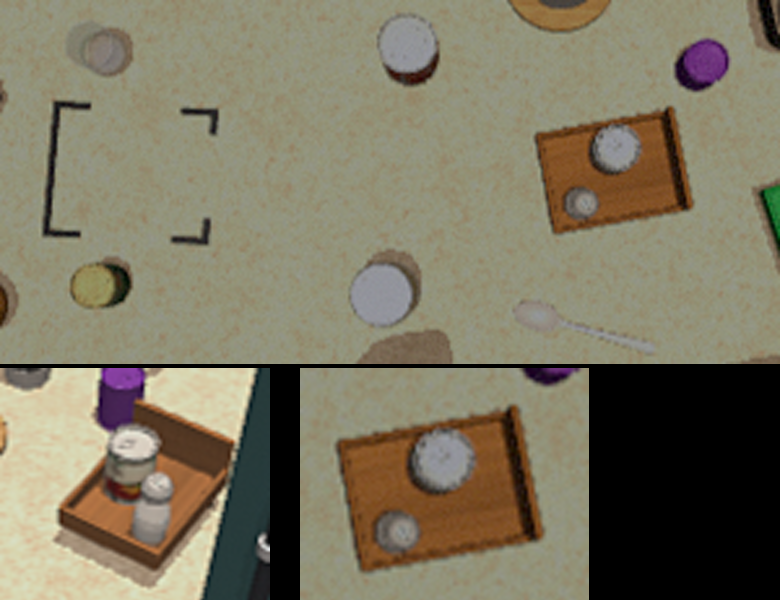

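The crop confirms the choice: brown tray with the tin and shaker on it, board at right, nose at left. Next I refine the caddy pose from its nose-rim corners (z = 0.06) and board corners (z = 0.10), with size checks.

Run:
```python
from h import *
c=vision.read_camera('top')
f=lambda x,y:(345+(x-300)/3.4-.35,170+(y-368)/3.4-.35)
n=ray(c,[f(338,440),f(361,571)],.06)[:,:2]; b=ray(c,[f(517,406),f(541,538)],.1)[:,:2]
print('nose',n,np.linalg.norm(n[0]-n[1]),'board',b,np.linalg.norm(b[0]-b[1]))
nm,bm=n.mean(0),b.mean(0); ax=nm-bm; L=np.linalg.norm(ax); h=np.degrees(np.arctan2(ax[1],ax[0]))
for e in (n[0]-n[1],b[0]-b[1]): print('edge heading',np.degrees(np.arctan2(e[1],e[0]))+90)
print('len',L,'heading',h,'centre',(nm+bm)/2,'boardmid',bm)
g=lambda x,y:(150+x/2.6-.3,140+y/2.6-.3)
m=ray(c,[g(57,104),g(47,234),g(208,242),g(216,112)],0)[:,:2]
print(m.round(3),'centre',m.mean(0)); 
a=(m[0]+m[1]-m[2]-m[3])/2; print('mark len',np.linalg.norm(a),'heading',np.degrees(np.arctan2(a[1],a[0])), np.linalg.norm(m[0]-m[1]))
s=bot.read_state(); print(s['clock'],R.from_quat(s['eef_rot']).as_matrix().round(3))
```

```text
nose [[ 0.54800133 -0.17559497]
 [ 0.42171787 -0.19696986]] 0.12807966321912323 board [[ 0.57551814 -0.34116259]
 [ 0.45148515 -0.36152251]] 0.1256929187223354
edge heading 99.60690068485629
edge heading 99.32192875783757
len 0.1675267613120184 heading 99.84422016344737 centre [ 0.49918062 -0.26881248] boardmid [ 0.51350165 -0.35134255]
[[0.593 0.454]
 [0.421 0.461]
 [0.411 0.25 ]
 [0.583 0.243]] centre [0.50217587 0.35205269]
mark len 0.2116044335039569 heading 87.18315518677346 0.17202804235876304
0.25 [[-0.     0.27  -0.963]
 [ 0.001 -0.963 -0.27 ]
 [-1.    -0.001 -0.   ]]
```

Sizes agree: 128×168 mm against 130×170, and the mark is 212×172 mm including the tape. The caddy is at (0.499, −0.269) with heading 99.6°, and the mark at (0.502, 0.352) with heading 87.2°.

I'll push the board with the open fingers as two contact points, tool −z as the push direction, so turn the tool by −84° first.

carry_out(moves=[[0,0,0,-10.5,-1],[0,0,0,-10.5,-1],[0,0,0,-10.5,-1],[0,0,0,-10.5,-1],[0,0,0,-10.5,-1]])

```text
clock: 0.88
position: [0.1486, -0.5288, 0.2295]
eef_rot: [0.581, 0.404, -0.58, 0.402]
ft_force: [-0.5, -0.3, -0.1]
finger_gap: 0.0854
```

carry_out(moves=[[0,0,0,-10.5,-1],[0,0,0,-10.5,-1],[0,0,0,-10.5,-1],[0,0,0,0,-1]])

```text
clock: 1.38
position: [0.1485, -0.5284, 0.2286]
eef_rot: [0.448, 0.549, -0.446, 0.547]
ft_force: [0.1, 0.6, 0.1]
finger_gap: 0.085
```

```bash
cat >> h.py <<'E'
def tool(target=None,head=None):
    s=bot.read_state(); M=R.from_quat(s['eef_rot']).as_matrix(); hd=np.degrees(np.arctan2(-M[1,2],-M[0,2]))
    print('t',round(s['clock'],2),'tcp',s['position'].round(4),'push heading',hd.round(2),'down',M[:,0].round(3),'F',np.round(s['ft_force'],2),'gap',round(s['finger_gap'],4),'j',np.round(s['joint_pos'],2))
    if target is not None: print('tool shift cm',(M.T@(np.array(target)-s['position'])*100).round(2))
    if head is not None: print('roll deg',round(hd-head,2))
E
python3 -c "
from h import *
tool((.519,-.383,.23),99.6)"
```

```text
t 1.38 tcp [ 0.1485 -0.5284  0.2286] push heading 101.63 down [-0.001  0.005 -1.   ] F [0.12 0.61 0.05] gap 0.085 j [-1.4   0.09  1.37  0.    1.68 -1.6 ]
tool shift cm [-0.09 39.22 -6.77]
roll deg 2.03
```

carry_out(moves=[[0,5.6,-1,2,-1],[0,5.6,-1,0,-1],[0,5.6,-1,0,-1],[0,5.6,-1,0,-1],[0,5.6,-1,0,-1]])

```text
clock: 2.0
position: [0.4198, -0.4333, 0.2283]
eef_rot: [0.465, 0.535, -0.464, 0.532]
ft_force: [0.2, -0.4, 0.2]
finger_gap: 0.0853
```

carry_out(moves=[[0,5.6,-1,0,-1],[0,4,-0.5,0,-1],[0,0,0,0,-1]])

```text
clock: 2.38
position: [0.5192, -0.4014, 0.2267]
eef_rot: [0.466, 0.534, -0.464, 0.531]
ft_force: [-0.5, 0.4, -0.4]
finger_gap: 0.0852
```

```bash
python3 -c "
from h import *
tool((.519,-.383,.04),99.6)"
```

```text
t 2.38 tcp [ 0.5192 -0.4014  0.2267] push heading 97.74 down [-0.002  0.005 -1.   ] F [-0.48  0.38 -0.38] gap 0.0852 j [-0.75  0.33  1.09  0.    1.72 -0.88]
tool shift cm [18.68  0.25 -1.74]
roll deg -1.86
```

carry_out(moves=[[5,0.3,0,-1.9,-1],[5,0,0,0,-1],[5,0,0,0,-1],[3.5,0,0,0,-1],[0.2,0,0,0,-1]])

```text
clock: 3.0
position: [0.5184, -0.4038, 0.0369]
eef_rot: [0.459, 0.538, -0.46, 0.537]
ft_force: [0.6, 0.2, -0.2]
finger_gap: 0.0853
```

```bash
python3 -c "
from h import *
tool((.5165,-.370,.04),99.6)
c=vision.read_camera('top'); s=vision.read_camera('scene')
a=cv2.resize(c['img'][140:260,335:455],None,fx=3.2,fy=3.2,interpolation=2); b=cv2.resize(s['img'][100:220,300:420],None,fx=3.2,fy=3.2,interpolation=2)
cv2.imwrite('pics/b.png',np.hstack([a,b])[:,:,::-1])"
```

```text
t 3.0 tcp [ 0.5184 -0.4038  0.0369] push heading 98.86 down [-0.002 -0.    -1.   ] F [ 0.6   0.22 -0.23] gap 0.0853 j [-0.75  0.43  1.35 -0.    1.37 -0.9 ]
tool shift cm [-0.31  0.33 -3.37]
roll deg -0.74
```

View pics/b.png

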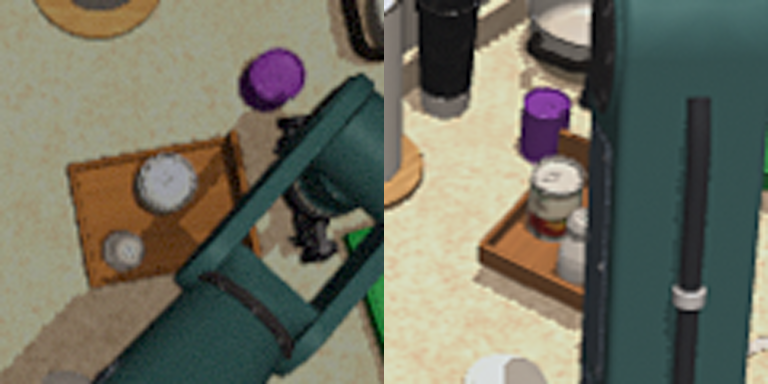

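The open gripper stands behind the board (right of the tray), clear of the purple tin and the green tray. Now close up, touch gently and start pushing.

carry_out(moves=[[-0.3,0.3,-1.5,-0.8,-1],[0,0,-1.5,0,-1],[0,0,-0.5,0,-1],[0,0,-0.5,0,-1],[0,0,-0.6,0,-1]])

```text
clock: 3.72
position: [0.519, -0.3597, 0.0526]
eef_rot: [0.455, 0.533, -0.457, 0.548]
ft_force: [0.3, -1.2, -1.2]
finger_gap: 0.0854
```

carry_out(moves=[[0,0,-0.6,0,-1],[0,0,-0.6,0,-1],[0,0,-0.7,0,-1],[0,0,-0.8,0,-1],[0,0,-0.8,0,-1]])

```text
clock: 4.35
position: [0.513, -0.3243, 0.0524]
eef_rot: [0.455, 0.532, -0.457, 0.548]
ft_force: [-0.4, -1.6, 0.6]
finger_gap: 0.085
```

```bash
cat >> h.py <<'E'
def track(c=None,show=True):
    """tin and shaker tops in the top view (bright, unsaturated discs), nose corner rectangle of the brown mask"""
    c=c or vision.read_camera('top'); m=caddy_mask(c)
    ct=max(cv2.findContours(m.astype(np.uint8),0,2)[0],key=cv2.contourArea)
    hull=cv2.convexHull(ct); 
    print('brown n',m.sum(),'bbox',hull.reshape(-1,2).min(0),hull.reshape(-1,2).max(0))
    return c,m,hull
E
python3 -c "
from h import *
tool()
c,m,h=track(); s=vision.read_camera('scene')
a=cv2.resize(c['img'][140:260,315:435],None,fx=3.2,fy=3.2,interpolation=2); b=cv2.resize(s['img'][100:220,300:420],None,fx=3.2,fy=3.2,interpolation=2)
cv2.imwrite('pics/c.png',np.hstack([a,b])[:,:,::-1])"
```

```text
t 4.35 tcp [ 0.513  -0.3243  0.0524] push heading 99.66 down [ 0.015 -0.017 -1.   ] F [-0.42 -1.62  0.62] gap 0.085 j [-0.65  0.29  1.49 -0.    1.33 -0.82]
brown n 892 bbox [345 183] [396 230]
```

View pics/c.png

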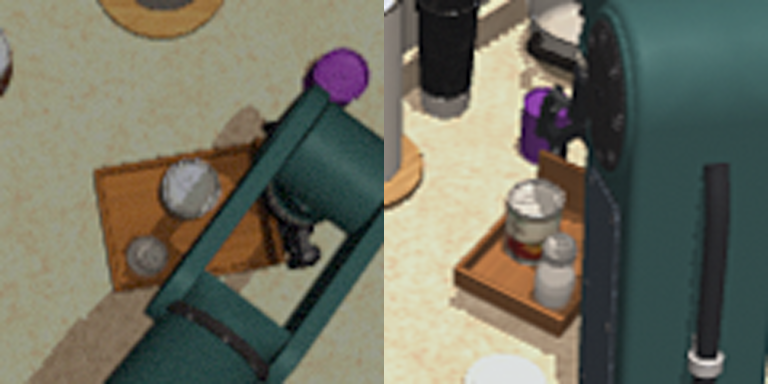

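Contact is good: the caddy has rolled about 35 mm, with board, tin and shaker all upright. Continue straight so the castors trail, then turn gradually.

carry_out(moves=[[0.2,0,-0.9,0,-1],[0.2,0,-0.9,0,-1],[0.2,0,-0.9,0,-1],[0.2,0,-0.9,0.4,-1],[0.2,0,-0.9,0.6,-1]])

```text
clock: 5.08
position: [0.5083, -0.2816, 0.0483]
eef_rot: [0.458, 0.524, -0.463, 0.549]
ft_force: [0.5, -2.0, 8.8]
finger_gap: 0.0851
```

carry_out(moves=[[0,-0.13,-1,0.8,-1],[0,-0.13,-1,0.8,-1],[0,-0.13,-1,0.8,-1],[0,-0.13,-1,0.8,-1],[0,-0.13,-1,0.8,-1]])

```text
clock: 5.7
position: [0.4959, -0.2308, 0.0488]
eef_rot: [0.478, 0.505, -0.482, 0.534]
ft_force: [-0.3, -2.5, 5.6]
finger_gap: 0.0856
```

```bash
python3 -c "
from h import *
tool()
c,m,h=track(); s=vision.read_camera('scene')
a=cv2.resize(c['img'][140:270,285:415],None,fx=4.5,fy=4.5,interpolation=2)[:,:585]; cv2.imwrite('pics/d.png',a[:,:,::-1])"
```

```text
t 5.7 tcp [ 0.4959 -0.2308  0.0488] push heading 94.49 down [ 0.027 -0.032 -0.999] F [-0.27 -2.54  5.61] gap 0.0856 j [-0.53  0.16  1.66 -0.01  1.28 -0.61]
brown n 796 bbox [318 190] [359 230]
```

View pics/d.png

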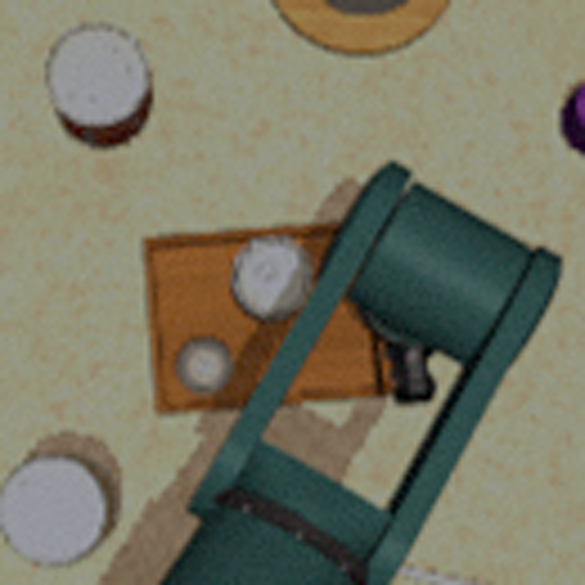

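Tool, tray, tin and shaker look fine, nose edge at px (318,193)–(320,231). But the upward force of 5–9 N suggests the gripper rests on the board, so I'll ease up before pushing on.

carry_out(moves=[[-0.4,0,-0.3,0,-1],[-0.4,0,0,0,-1],[0,0,0,0,-1]])

```text
clock: 6.18
position: [0.4934, -0.2239, 0.0539]
eef_rot: [0.478, 0.508, -0.481, 0.531]
ft_force: [-0.7, -2.0, 1.8]
finger_gap: 0.0858
```

```bash
cat >> h.py <<'E'
def nose(c,a,b):
    n=ray(c,[a,b],.06)[:,:2]; e=n[0]-n[1]; h=np.arctan2(e[1],e[0])+np.pi/2; u=np.array([np.cos(h),np.sin(h)])
    ce=n.mean(0)-.085*u
    print('width',np.linalg.norm(e).round(3),'heading',np.degrees(h).round(1),'centre',ce.round(4),'line offset x',(ce[0]-(.502+(ce[1]-.352)*.049)).round(4))
E
python3 -c "
from h import *
tool(); c=vision.read_camera('top')
nose(c,(285+147/4.5-.4,140+238/4.5-.4),(285+158/4.5-.4,140+411/4.5-.4))"
```

```text
t 6.17 tcp [ 0.4934 -0.2239  0.0539] push heading 94.53 down [ 0.021 -0.026 -0.999] F [-0.71 -1.97  1.76] gap 0.0858 j [-0.52  0.15  1.66 -0.01  1.3  -0.6 ]
width 0.126 heading 93.8 centre [ 0.485 -0.138] line offset x 0.007
```

carry_out(moves=[[-0.3,0,-0.5,0,-1],[-0.2,-0.1,-0.8,0.7,-1],[0,-0.13,-1,0.8,-1],[0,-0.13,-1,0.8,-1],[0,-0.13,-1,0.8,-1]])

```text
clock: 6.85
position: [0.4849, -0.1792, 0.0579]
eef_rot: [0.493, 0.493, -0.496, 0.517]
ft_force: [-1.4, -2.1, 1.2]
finger_gap: 0.0854
```

```bash
python3 -c "
from h import *
tool()"
```

```text
t 6.85 tcp [ 0.4849 -0.1792  0.0579] push heading 91.17 down [ 0.02  -0.026 -0.999] F [-1.43 -2.1   1.19] gap 0.0854 j [-0.45  0.1   1.71 -0.01  1.3  -0.47]
```

carry_out(moves=[[0,-0.13,-0.9,0.8,-1],[0,-0.13,-1,0.8,-1],[0,-0.13,-1,0.8,-1],[0,-0.13,-1,0.8,-1],[0,-0.1,-1,0.6,-1]])

```text
clock: 7.48
position: [0.4787, -0.1265, 0.0569]
eef_rot: [-0.511, -0.476, 0.513, -0.499]
ft_force: [-0.6, -1.8, 1.8]
finger_gap: 0.085
```

```bash
python3 -c "
from h import *
tool()
c,m,h=track()
a=cv2.resize(c['img'][130:280,255:405],None,fx=3.9,fy=3.9,interpolation=2); cv2.imwrite('pics/e.png',a[:,:,::-1])"
```

```text
t 7.47 tcp [ 0.4787 -0.1265  0.0569] push heading 87.13 down [ 0.021 -0.026 -0.999] F [-0.64 -1.76  1.76] gap 0.085 j [-0.36  0.05  1.77 -0.02  1.3  -0.31]
brown n 696 bbox [286 191] [320 229]
```

View pics/e.png

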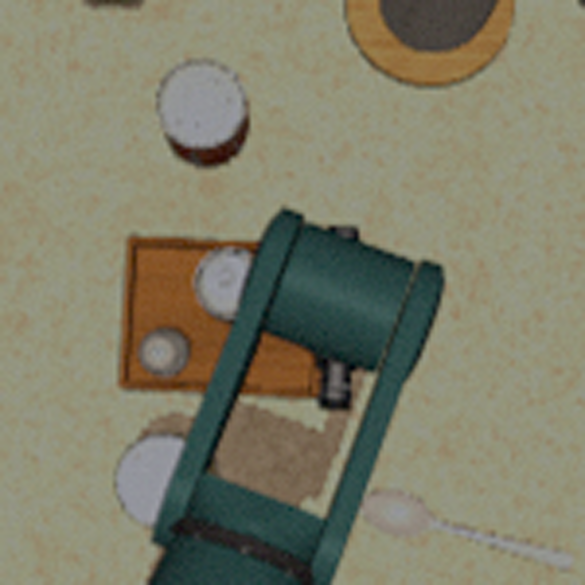

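Caddy is level with the gateway and clear on both sides; nose corners at about px (288,191) and (286,229).

```bash
python3 -c "
from h import *
tool(); c=vision.read_camera('top')
nose(c,(255+129/3.9-.4,130+237/3.9-.4),(255+121/3.9-.4,130+386/3.9-.4))"
```

```text
t 7.53 tcp [ 0.4785 -0.125   0.0566] push heading 87.15 down [ 0.02  -0.024 -0.999] F [ 0.22  1.24 -0.1 ] gap 0.0851 j [-0.36  0.05  1.77 -0.02  1.3  -0.31]
width 0.126 heading 87.5 centre [ 0.4829 -0.0338] line offset x -0.0002
```

On the line: offset 0 mm, heading 87.5° against 87.2°. Push straight on.

carry_out(moves=[[0,0,-0.6,0,-1],[0,0,-0.8,0,-1],[0,0,-1,0,-1],[0,0,-1.2,0,-1],[0,0,-1.2,0,-1]])

```text
clock: 8.2
position: [0.4815, -0.0759, 0.0557]
eef_rot: [-0.511, -0.475, 0.513, -0.499]
ft_force: [0.4, -2.7, 1.5]
finger_gap: 0.0851
```

carry_out(moves=[[-0.1,0,-1.2,0,-1],[0,0,-1.2,0,-1],[0,0,-1.2,0,-1],[0,0,-1.2,0,-1],[0,0,-1.2,0,-1]])

```text
clock: 8.82
position: [0.4845, -0.0112, 0.0552]
eef_rot: [-0.511, -0.476, 0.513, -0.499]
ft_force: [1.0, -2.8, 2.2]
finger_gap: 0.0855
```

```bash
python3 -c "
from h import *
tool()
c,m,h=track()
a=cv2.resize(c['img'][140:260,210:360],None,fx=3.9,fy=3.9,interpolation=2); cv2.imwrite('pics/f.png',a[:,:,::-1])"
```

```text
t 8.82 tcp [ 0.4845 -0.0112  0.0552] push heading 87.16 down [ 0.021 -0.026 -0.999] F [ 0.98 -2.84  2.19] gap 0.0855 j [-0.12  0.03  1.79 -0.02  1.3  -0.07]
brown n 515 bbox [251 189] [273 227]
```

View pics/f.png

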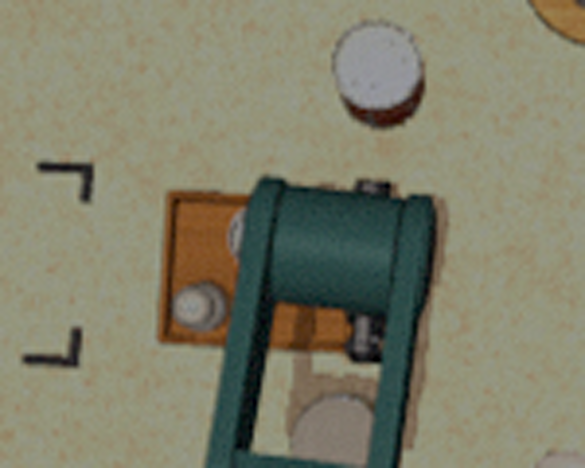

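Caddy is through the gateway, in line with the parking corners; nose corners at about px (253,189) and (251,228).

```bash
python3 -c "
from h import *
tool(); c=vision.read_camera('top')
nose(c,(210+167/3.9-.4,140+192/3.9-.4),(210+159/3.9-.4,140+342/3.9-.4))"
```

```text
t 8.88 tcp [ 0.4844 -0.0095  0.0549] push heading 87.21 down [ 0.021 -0.023 -1.   ] F [-0.36  1.18  0.27] gap 0.0855 j [-0.12  0.03  1.79 -0.02  1.3  -0.07]
width 0.127 heading 87.9 centre [0.4881 0.0819] line offset x -0.0007
```

carry_out(moves=[[0,0,-0.6,0,-1],[0,0,-0.9,0,-1],[0,0,-1.2,0,-1],[0,0,-1.2,0,-1],[0,0,-1.2,0,-1]])

```text
clock: 9.55
position: [0.487, 0.0426, 0.0536]
eef_rot: [-0.511, -0.476, 0.513, -0.499]
ft_force: [-0.2, -2.9, 1.6]
finger_gap: 0.0855
```

carry_out(moves=[[-0.1,0,-1.2,0,-1],[0,0,-1.2,0,-1],[0,0,-1.2,0,-1],[0,0,-1.2,0,-1],[0,0,-1.2,0,-1]])

```text
clock: 10.18
position: [0.4898, 0.1073, 0.053]
eef_rot: [-0.511, -0.476, 0.513, -0.499]
ft_force: [-0.9, -2.2, 1.6]
finger_gap: 0.0855
```

carry_out(moves=[[-0.1,0,-1.2,0,-1],[0,0,-1.2,0,-1],[0,0,-1.2,0,-1],[0,0,-1.1,0,-1],[0,0,-1,0,-1]])

```text
clock: 10.8
position: [0.4924, 0.1685, 0.0524]
eef_rot: [-0.511, -0.476, 0.513, -0.499]
ft_force: [-0.2, -1.9, 1.5]
finger_gap: 0.0853
```

```bash
python3 -c "
from h import *
tool()
c,m,h=track()
a=cv2.resize(c['img'][140:260,150:300],None,fx=3.9,fy=3.9,interpolation=2); cv2.imwrite('pics/g.png',a[:,:,::-1])"
```

```text
t 10.8 tcp [0.4924 0.1685 0.0524] push heading 87.18 down [ 0.019 -0.025 -1.   ] F [-0.17 -1.91  1.55] gap 0.0853 j [ 0.24  0.12  1.7  -0.03  1.31  0.3 ]
brown n 449 bbox [130 245] [152 268]
```

View pics/g.png

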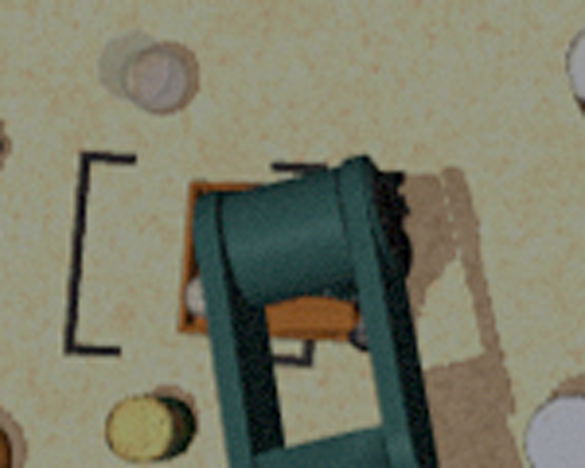

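Nose is inside the outline, corners at about px (199,187) and (196,225), roughly parallel to the stop line; glass and flat tin are untouched.

```bash
python3 -c "
from h import *
tool(); c=vision.read_camera('top')
nose(c,(150+192/3.9-.4,140+183/3.9-.4),(150+180/3.9-.4,140+331/3.9-.4))"
```

```text
t 10.85 tcp [0.4925 0.1698 0.0523] push heading 87.22 down [ 0.019 -0.023 -1.   ] F [0.51 1.4  0.72] gap 0.0851 j [ 0.24  0.12  1.7  -0.03  1.31  0.3 ]
width 0.125 heading 86.9 centre [0.495 0.26 ] line offset x -0.0025
```

carry_out(moves=[[-0.1,0,-0.6,0,-1],[0,0,-0.9,0,-1],[0,0,-1,0,-1],[0,0,-1,0,-1],[0,0,-1,0,-1]])

```text
clock: 11.52
position: [0.4945, 0.2158, 0.052]
eef_rot: [-0.511, -0.477, 0.514, -0.498]
ft_force: [-0.6, -1.6, 0.4]
finger_gap: 0.0854
```

carry_out(moves=[[0,0,-1,0,-1],[0,0,-0.9,0,-1],[0,0,-0.8,0,-1],[0,0,-0.6,0,-1],[0,0,-0.4,0,-1]])

```text
clock: 12.15
position: [0.4964, 0.2561, 0.051]
eef_rot: [-0.511, -0.477, 0.513, -0.498]
ft_force: [-0.4, -0.9, 1.0]
finger_gap: 0.0853
```

carry_out(moves=[[0,0,0,0,-1],[0,0,0,0,-1]])

```text
clock: 12.4
position: [0.4961, 0.2568, 0.0505]
eef_rot: [-0.511, -0.477, 0.513, -0.498]
ft_force: [0.1, -1.0, 0.5]
finger_gap: 0.0853
```

```bash
python3 -c "
from h import *
tool()"
```

```text
t 12.4 tcp [0.4961 0.2568 0.0505] push heading 87.22 down [ 0.018 -0.024 -1.   ] F [ 0.06 -1.04  0.54] gap 0.0853 j [ 0.39  0.21  1.6  -0.03  1.32  0.45]
```

Parked by estimate; back off straight behind, then rise and clear the view.

carry_out(moves=[[0,0,0.5,0,-1],[0,0,1.5,0,-1],[0,0,3,0,-1],[0,0,4,0,-1],[-4,0,4,0,-1]])

```text
clock: 13.02
position: [0.4853, 0.1228, 0.0899]
eef_rot: [-0.507, -0.48, 0.515, -0.497]
ft_force: [1.1, -1.0, 0.3]
finger_gap: 0.0855
```

carry_out(moves=[[-5,0,3,0,-1],[-5,0,3,0,-1],[-4,0,5,0,-1],[0,0,5,0,-1],[0,0,5,0,-1]])

```text
clock: 13.65
position: [0.4721, -0.0911, 0.2418]
eef_rot: [-0.509, -0.476, 0.514, -0.5]
ft_force: [0.6, -0.1, -0.2]
finger_gap: 0.0851
```

```bash
python3 -c "
from h import *
tool()
c=vision.read_camera('top'); s=vision.read_camera('scene')
a=cv2.resize(c['img'][140:270,140:270],None,fx=3,fy=3,interpolation=2); b=cv2.resize(s['img'][210:340,130:260],None,fx=3,fy=3,interpolation=2)
cv2.imwrite('pics/i.png',np.hstack([a,b])[:,:,::-1])"
```

```text
t 13.65 tcp [ 0.4721 -0.0911  0.2418] push heading 87.26 down [ 0.018 -0.03  -0.999] F [ 0.59 -0.11 -0.18] gap 0.0851 j [-0.29 -0.09  1.52 -0.02  1.68 -0.25]
```

View pics/i.png

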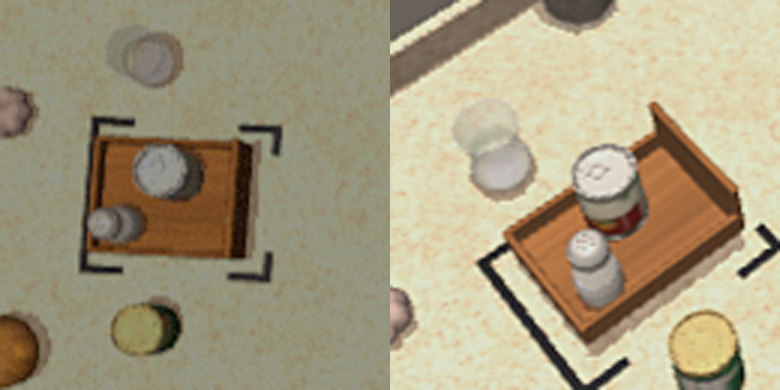

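The caddy sits inside the tape, nose to the stop line, tin and shaker upright, glass and flat tin in place. Now the numbers, plus bystander positions against the start.

```bash
python3 -c "
from h import *
c=vision.read_camera('top')
f=lambda x,y:(140+x/3-.35,140+y/3-.35)
nose(c,f(96,138),f(87,250))
m=ray(c,[f(96,122),f(83,270),f(268,277),f(278,129)],0)[:,:2]; print('mark',m.mean(0))
b=ray(c,[f(253,142),f(246,259)],.1)[:,:2]; e=b[0]-b[1]; h=np.arctan2(e[1],e[0])+np.pi/2; print('board',b.mean(0),'heading',np.degrees(h),'centre from board',b.mean(0)+.085*np.array([np.cos(h),np.sin(h)]))
a=cv2.imread('pics/top0.png')[:,:,::-1]
for n,(x,y) in dict(jar=(297,252),big=(307,158),glass=(190,159),flat=(188,250)).items():
    p=a[y-14:y+14,x-14:x+14]; q=c['img'][y-20:y+20,x-20:x+20]
    r=cv2.matchTemplate(np.ascontiguousarray(q),np.ascontiguousarray(p),cv2.TM_CCOEFF_NORMED); print(n,'pixel shift',np.array(cv2.minMaxLoc(r)[3])-6,r.max().round(2))
"
```

```text
width 0.123 heading 87.3 centre [0.4993 0.3494] line offset x -0.0026
mark [0.50246506 0.35342949]
board [0.49309831 0.25109795] heading 87.84767348014202 centre from board [0.4962906  0.33603798]
jar pixel shift [0 0] 0.12
big pixel shift [0 0] 1.0
glass pixel shift [0 0] 0.98
flat pixel shift [0 0] 1.0
```

The "board" reading was the foot of the outer face rather than its top edge: at z ≈ 0.03 it gives y ≈ 0.353, which agrees with the nose. The jar is hidden by the arm in the top view, so I'll check it in the scene view.

```bash
python3 -c "
from h import *
c=vision.read_camera('scene'); a=cv2.imread('pics/scene0.png')[:,:,::-1]
for n,(x,y) in dict(jar=(336,237),big=(271,185)).items():
    p=a[y-28:y+28,x-18:x+18]; q=c['img'][y-36:y+36,x-26:x+26]
    r=cv2.matchTemplate(np.ascontiguousarray(q),np.ascontiguousarray(p),cv2.TM_CCOEFF_NORMED); print(n,np.array(cv2.minMaxLoc(r)[3])-8,r.max().round(2))
"
```

```text
jar [0 0] 0.81
big [0 0] 1.0
```

```bash
python3 -c "
from bench import ticket
print(ticket.finish_job())"
```

```text
the job is handed in; nothing more can be done
None
```

The caddy is parked inside its taped outline, nose at the stop line, and I have handed the job in at about 14 s of the 72 s allowed; it reported no verdict. I pushed the board gently with the two open fingers. The caddy first ran straight so the castors could swing round, then eased through about 12° onto the parking line. It went nose first through the gateway and straight for the last 390 mm or so, and then I backed the arm off clear.

Last checks:
- **Position:** the caddy's centre measured (0.499, 0.349) against (0.502, 0.353) for the outline, about 5 mm off. Its heading was 87.3° against 87.2°.
- **Load:** the tin and shaker are upright on the deck.
- **Bystanders:** the large tin, glass and flat tin showed no pixel shift. The arm hid the jar in the top view; in the scene view it showed no shift, though with a weaker match (0.81).
- **Disagreement:** a second reading from the push board put the centre 13 mm short. I had measured the foot of the board instead of its top edge; corrected by a rough estimate, it agrees with the first.
- **Force:** during the first turn the gripper pressed down on the caddy, probably on the top of the board, with 5–9 N for about a second. I raised it, and afterwards it stayed at about 2 N or less.
- **Not checked:** the castors can't be seen in these views. That they trail straight is inferred from the long straight final run.

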